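Swing the bench magnifier over the board with the capacitors

ROBOT

A 6-joint arm with a two-finger parallel gripper is mounted at the origin on the work surface. World frame = base frame: x ahead of the robot, y to its left, z up, the work surface at z = 0. Lengths are in m, angles in rad, forces in N, time in s.
With the tool pointing down it reaches from about 0.3 to 0.875 m from the base axis. Payload 6.4 kg.
Tool frame: the origin (TCP) lies midway between the tips of the shut fingers; the grasp point (between the pads) lies 19 mm behind it; z points along the fingers, y is the line along which they close (so a half turn about z gives the same grasp; the last joint's range is limited). The gripper opens to 85 mm and grips with 20 to 120 N. Pads are 22 mm wide; open, the fingers measure 114 mm over their backs; the gripper's body (76 mm by 85 mm) begins 54 mm behind the grasp point. The pads swing forward as they close: fully open they stand 13 mm farther back than shut.
Start: joints at [-1.521, 0.181, 1.607, -0, 1.354, -0.206], TCP at [0.146, -0.556, 0.231] pointing down, gripper open.
Joint ranges: [-2.99, 2.99], [-0.89, 2.07], [0.3, 2.58], [-1.14, 4.28], [0, 2.63], [-3.12, 3.12]. Speed limits (rad/s): [2.57, 2.57, 3.01, 3.14, 3.14, 3.14].

INTERFACE

Orientations are given as a unit quaternion [w, x, y, z].
In Python, from bench import sensors, vision, ctrl gives the robot as it stands.
- The arm moves only by the tool carry_out, never from a script. Its argument "deltas" is text: rows parted by semicolons, each of 7 numbers parted by spaces: the shift along the tool's x, y, z in mm, then the turn, a rotation vector about the tool's x, y, z in rad, then the closure, from 0 (fully open) to 1 (shut). In form: tx ty tz ax ay az claw; .... A call has 1 to 12 rows; each row is the pose to reach, as a shift and turn from the pose commanded when the call began, along the tool's axes at that moment; what a row does not reach only later rows make up. A row lasts 1/8 s, in which the tool goes at most 62.5 mm and 10.7 degrees, less where a joint would pass 70% of its speed; a pose out of reach is approached as far as the arm can. A call with a gripper value outside its range is refused whole. The fingers move at their own pace and stop on an object; the grip force is fixed at half the most. Time passes only in rows, so rows that repeat a pose let the fingers close. It gives the time, the measured TCP pose, the force, the opening and the grip force at its end, in the units of the state.
- sensors.get_obs(): the state, without advancing time (a new reading comes with each control period).
- vision.camera(name): name is "scene" or "top" or "wrist"; returns the picture (400x640x3 uint8, blue, green, red); there is no depth.
- vision.camera_model(name): a dict with "K" (3x3 intrinsics, pixels), "extrinsics" (4x4, takes a point from world to camera coordinates); the wrist camera has in their place "hand_eye" (4x4, takes a point from camera to tool coordinates, whose origin is the TCP and whose axes are the flange's). Camera axes: x right, y down, z forward; pixel columns grow to the right and rows downward; lengths in m; the calibration is good to about 2 mm. The wrist camera is an equidistant fisheye: a pixel r from the principal point sees the ray r / f radians off the axis. A picture is of the moment at which its call begins: read the wrist's pose just before it. camera_model takes no time and is no camera call.
- ctrl.hand_in(): hands the job in; it is judged then, once.
The state is a dict: "time_s": time; "q": joint angles; "dq": joint speeds; "joint_efforts": joint torques, N m; "eef_pos": TCP position; "eef_rot": TCP orientation; "wrist_force": force on the tool from outside, world axes, zero at the start; "torque": the same for the moment, N m; "opening": opening from 0.0 (shut) to 1.0 (fully open); "grasp_force": force on a finger pad.
Only numpy, scipy, OpenCV 4.12 (cv2) and the standard library are available. Lean on these libraries where they do the work, as an engineer would, in place of code of your own. Each camera call takes 0.05 s, during which the arm holds its last target. There are 200 camera calls.

TASK

Swing the bench magnifier's arm round by its grip knob until the lens is centred above the circuit board with the three upright capacitors, then let go so that it stays there. Do not shift that board; the other board, the tape roll and the relay near it are not wanted.

Things in the scene. Friction and masses are not known exactly. Their poses are not given: they have to be found in the camera images.
- magnifier_arm (a joint): Angle of the magnifier's level arm about its upright post, rad, counter-clockwise positive from above, range -1.7 to 1.7. Stiff: about 1.5 N at the knob moves it, and it stays where released. At 0 it points roughly to the robot (foot turned up to 0.2 rad). Starts near 0, between the four things standing below the lens's path.
- lens (a point): Centre of the round glass lens (98 mm over its grey rim, 14 mm thick) on the steel arm, 178 mm above the desk. The post's axis lies 180 mm from here along this point's +x; -x points out to the knob. The post (18 mm thick, 32 mm hub up to 193 mm high) stands on a round grey foot 130 mm across, 18 mm high.
- knob (a point): Upright black grip knob, a 16 mm diameter cylinder at the lens rim's outer edge, 236 mm from the post's axis, 56 mm out from the lens centre. This point is on its axis, 210 mm above the desk; knob top at 227 mm, foot at 182 mm. Turns with the arm; same axes as the lens. Clear all round and above.
- board: Loose green circuit board, 64 x 50 mm, with a row of three upright black capacitors (16 mm diameter, silver tops 39 mm above the desk). Origin: centre of its underside, on the desk; x along the row. Stands at one of four places round the post, within 9 mm of the lens's circle; the others hold a like board with a square transformer, a tape roll and a black relay.
Mind the look-alikes: they are no part of the job. What is shaped like the board but purple or red is not meant.

How it is judged:
By the outcome, as a careful person would: the job done as asked, in the order asked, and still so for the second after the job is handed in, with the robot touching nothing.
It also fails if it takes over 35 s, if anything falls off the work surface, if the arm or the gripper's body presses on something with over 40 N, if the wrist force passes 120 N, or if a joint passes its speed limit or range.

## Working session

There is one attempt and no reset: what is moved stays moved. The work goes in short steps, Python scripts to look and compute and a tool call to move; the robot and the scene stay as the last step left them, time stands still between calls to the robot, and variables do not carry over. Pictures are saved under pics/ and viewed, at most 10 in all, crops included, and the job is handed in when it is done.

Besides the shell and the picture viewer there is one more tool, called as name(argument=value, ...), one argument or row to a line, values as JSON. carry_out: Moves the arm, as the interface text tells. Its arguments: {"type":"object","properties":{"deltas":{"type":"string"}},"required":["deltas"]}

```bash
mkdir -p pics; python3 - <<'E'
from bench import sensors, vision
import cv2,numpy as np
np.set_printoptions(precision=4,suppress=True)
for n in("top","scene"):
    im=vision.camera(n); cv2.imwrite(f"pics/{n}0.png",im)
    m=vision.camera_model(n);print(n,m["K"],m["extrinsics"])
o=sensors.get_obs();print(o["eef_pos"],o["eef_rot"],o["time_s"],o["wrist_force"])
E
```

```text
top [[367.0429   0.     322.1963]
 [  0.     367.0429 197.4962]
 [  0.       0.       1.    ]] [[-0.0218 -0.9989 -0.0407 -0.0246]
 [-0.9954  0.0255 -0.0923  0.5712]
 [ 0.0933  0.0385 -0.9949  0.7821]
 [ 0.      0.      0.      1.    ]]
scene [[463.8974   0.     327.3606]
 [  0.     463.8974 199.447 ]
 [  0.       0.       1.    ]] [[-0.519   0.8544 -0.0248  0.3402]
 [ 0.4847  0.2703 -0.8319 -0.1385]
 [-0.7041 -0.4438 -0.5544  1.2448]
 [ 0.      0.      0.      1.    ]]
[ 0.1455 -0.5558  0.2305] [-0.0008  0.9918  0.1276  0.0001] 0.1 [ 0.653  -0.5076  0.6536]
```

View pics/top0.png

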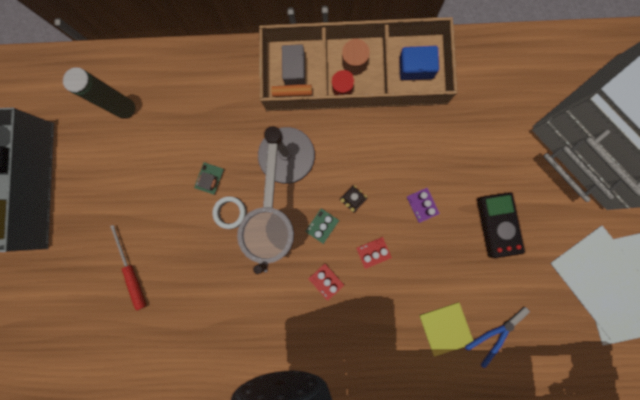

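View pics/scene0.png

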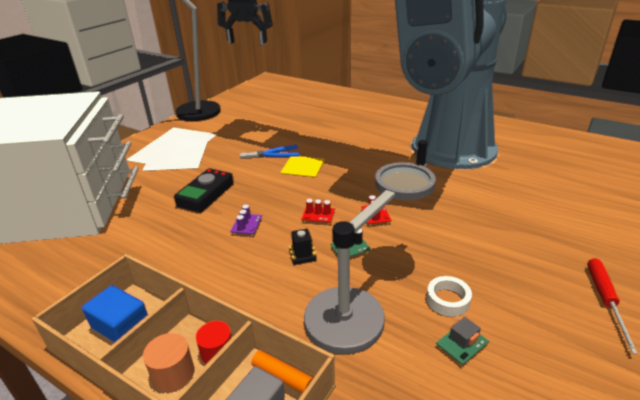

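The top view shows these candidates:
- Green board with three silver tops at (322,226).
- Green board with a square transformer at (209,179).
- Purple board at (423,205), and red boards at (375,252) and (326,281).

Only the one at (322,226) is both green and carries three capacitors. The knob is at (260,268), the lens at (266,236) and the hub at (273,135). I'll confirm with a crop and measure.

```bash
cat > h.py <<'E'
import numpy as np,cv2
from bench import sensors,vision
np.set_printoptions(precision=4,suppress=True)
def ray(n,px,z):
    m=vision.camera_model(n);E=m["extrinsics"];R,t=np.array(E)[:3,:3],np.array(E)[:3,3]
    d=R.T@np.linalg.inv(m["K"])@[px[0],px[1],1];c=-R.T@t
    return c+d*(z-c[2])/d[2]
def blobs(mask,lo,roi):
    x0,y0,x1,y1=roi;k=np.zeros_like(mask);k[y0:y1,x0:x1]=mask[y0:y1,x0:x1]
    n,l,s,c=cv2.connectedComponentsWithStats(k)
    return [(c[i],s[i,4]) for i in range(1,n) if s[i,4]>=lo]
E
python3 - <<'E'
from h import *
im=cv2.imread("pics/top0.png");hsv=cv2.cvtColor(im,cv2.COLOR_BGR2HSV)
cv2.imwrite("pics/crop.png",cv2.resize(im[120:290,195:395],None,fx=4,fy=3.5*1,interpolation=cv2.INTER_CUBIC)[:600])
silver=((hsv[...,1]<60)&(hsv[...,2]>120)).astype(np.uint8)
caps=blobs(silver,6,(305,205,340,245))
for c,a in caps:print("cap",c,a,ray("top",c,.039))
green=cv2.inRange(hsv,(50,60,30),(95,255,255))
print("board rect",[ (c,a,ray("top",c,.004)) for c,a in blobs(green,20,(300,205,345,250))])
dark=(im.max(2)<45).astype(np.uint8)
for c,a in blobs(dark,15,(250,120,290,280)):print("dark",c,a,ray("top",c,.193),ray("top",c,.2045))
grey=((hsv[...,1]<70)&(hsv[...,2]>60)).astype(np.uint8)
k=np.zeros_like(grey);k[212:262,236:296]=grey[212:262,236:296]
cs,_=cv2.findContours(k,0,2);c=max(cs,key=cv2.contourArea);e=cv2.minEnclosingCircle(c);print("lens",e,ray("top",e[0],.185))
E
```

```text
cap [327.5 219. ] 26 [ 0.5225 -0.0491  0.039 ]
cap [322.5 226.5] 32 [ 0.5066 -0.038   0.039 ]
cap [317.5484 233.5806] 31 [ 0.4917 -0.027   0.039 ]
board rect [(array([317.3901, 222.5957]), np.int32(141), array([ 0.5162, -0.0253,  0.004 ])), (array([327.8595, 229.7769]), np.int32(121), array([ 0.4996, -0.0485,  0.004 ]))]
dark [271.1944 130.25  ] 36 [0.6776 0.0438 0.193 ] [0.6743 0.0417 0.2045]
dark [278.4474 138.5   ] 38 [0.6622 0.0309 0.193 ] [0.6592 0.0291 0.2045]
dark [262.7692 266.2308] 26 [0.4384 0.0605 0.193 ] [0.4394 0.0582 0.2045]
lens ((263.0, 233.0), 31.144922256469727) [0.4955 0.0614 0.185 ]
```

View pics/crop.png

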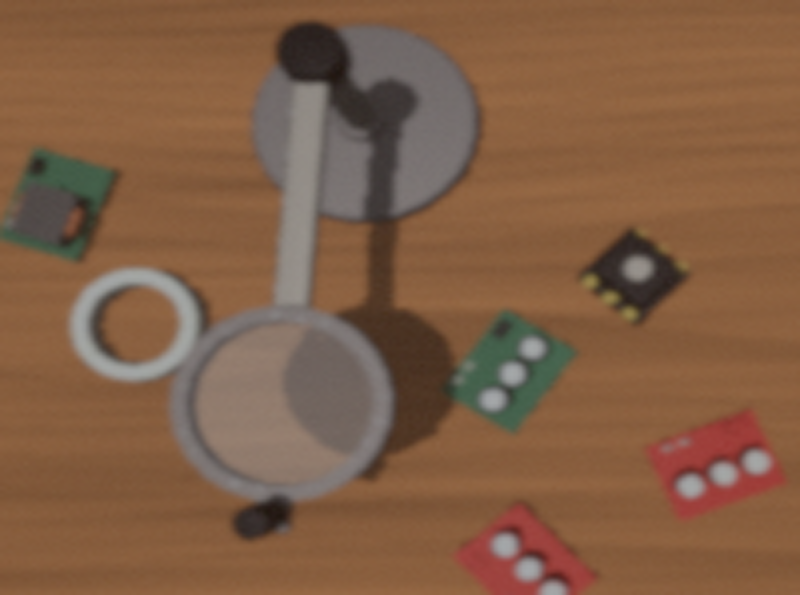

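The crop confirms it: the green board with three silver tops is at crop (512,371), about pixel (323,226). The relay is on its right, and the tape and transformer board are on the left. The hub top is at crop (313,52), the lens at (283,402) and the knob top at (252,521).

```bash
python3 - <<'E'
from h import *
P=lambda u,v,z:ray("top",(195+(u-1.5)/4,120+(v-1.25)/3.5),z)
hub,foot,lens,knob=P(313,52,.193),P(367,123,.018),P(283,402,.185),P(252,521,.227)
print("hub",hub,"foot",foot,"lens",lens,"knob",knob)
im=cv2.imread("pics/top0.png");hsv=cv2.cvtColor(im,cv2.COLOR_BGR2HSV)
g=cv2.inRange(hsv,(50,60,30),(95,255,255));k=np.zeros_like(g);k[205:250,300:345]=g[205:250,300:345]
pts=cv2.findNonZero(k);r=cv2.minAreaRect(pts);B=ray("top",r[0],.002);print("board",r,B,[ray("top",p,.002)[:2] for p in cv2.boxPoints(r)])
for post in(hub,foot,(hub+foot)/2):
    f=lambda p:np.arctan2(*(post-p)[[1,0]])
    print(post[:2],"R lens/knob/board",[np.linalg.norm((p-post)[:2]) for p in(lens,knob,B)],"ang",f(lens),f(knob),f(B))
# scene view of same: board & hub projected check
def pr(n,p):
    m=vision.camera_model(n);E=np.array(m["extrinsics"]);c=E[:3,:3]@p+E[:3,3];q=np.array(m["K"])@c;return q[:2]/q[2]
for n,p in(("hub",hub),("foot",foot),("lens",lens),("knob",knob),("B",B)):print(n,pr("scene",p))
E
```

```text
hub [0.6698 0.0408 0.193 ] foot [0.6701 0.0409 0.018 ] lens [0.4927 0.0572 0.185 ] knob [0.4379 0.0621 0.227 ]
board ((321.65386962890625, 225.7692108154297), (20.246559143066406, 26.07090950012207), 33.6900634765625) [ 0.5089 -0.0346  0.002 ] [array([0.4979, 0.0009]), array([ 0.546 , -0.0328]), array([ 0.5198, -0.0701]), array([ 0.472 , -0.0365])]
[0.6698 0.0408] R lens/knob/board [np.float64(0.17782155232295027), np.float64(0.23286755444821897), np.float64(0.17775458940554667)] ang -0.09206971910711567 -0.09146906743047417 0.43851315630209153
[0.6701 0.0409] R lens/knob/board [np.float64(0.17809162657687344), np.float64(0.23313766753140228), np.float64(0.1780230875145772)] ang -0.09167523242972751 -0.09116841868022592 0.4380858817940761
[0.6699 0.0408] R lens/knob/board [np.float64(0.17795658598821915), np.float64(0.2330026083571829), np.float64(0.17788883440056308)] ang -0.09187232609610992 -0.09131865592203299 0.4382993578204314
hub [343.5903 225.6485]
foot [344.1169 312.9939]
lens [404.9239 176.4674]
knob [422.3532 141.202 ]
B [351.2792 249.4494]
```

carry_out(
  deltas="0 0 -55 0 0 0 0; 40 -48 -60 0 0 0.05 0; 80 -95 -60 0 0 0.1 0; 120 -143 -60 0 0 0.15 0; 160 -190 -60 0 0 0.2 0; 200 -238 -60 0 0 0.25 0; 240 -286 -60 0 0 0.3 0; 280 -333 -60 0 0 0.347 0; 319 -381 -60 0 0 0.347 0; 359 -429 -60 0 0 0.347 0; 399 -476 -60 0 0 0.347 0; 438 -524 -60 0 0 0.347 0",
)

```text
time_s: 1.6
eef_pos: [0.4371, 0.0636, 0.2913]
eef_rot: [0.0, 0.999, -0.045, 0.0]
wrist_force: [1.1, -1.4, 0.8]
opening: 0.998
grasp_force: 0.0
```

carry_out(
  deltas="0 0 0 0 0 0 0; 0 0 0 0 0 0 0",
)

```text
time_s: 1.85
eef_pos: [0.4362, 0.0615, 0.2908]
eef_rot: [0.0, 0.999, -0.045, -0.001]
wrist_force: [0.1, -0.4, 0.5]
opening: 1.003
grasp_force: 0.0
```

```bash
python3 - <<'E'
from h import *
o=sensors.get_obs();im=vision.camera("wrist");cv2.imwrite("pics/w1.png",im)
m=vision.camera_model("wrist");print(m["K"],m["hand_eye"]);print(o["eef_pos"],o["eef_rot"],o["q"],o["time_s"],o["wrist_force"])
np.savez("w1.npz",p=o["eef_pos"],r=o["eef_rot"])
E
```

```text
[[309.7069   0.     318.2442]
 [  0.     309.7069 198.963 ]
 [  0.       0.       1.    ]] [[ 0.0006 -0.9649 -0.2625  0.0665]
 [ 1.      0.0005  0.0007  0.0006]
 [-0.0006 -0.2625  0.9649 -0.1421]
 [ 0.      0.      0.      1.    ]]
[0.4362 0.0615 0.2908] [ 0.0002  0.999  -0.0449 -0.0006] [-0.1302 -0.181   1.8485 -0.0005  1.4754  1.5306] 1.85 [ 0.0952 -0.4247  0.5166]
```

View pics/w1.png

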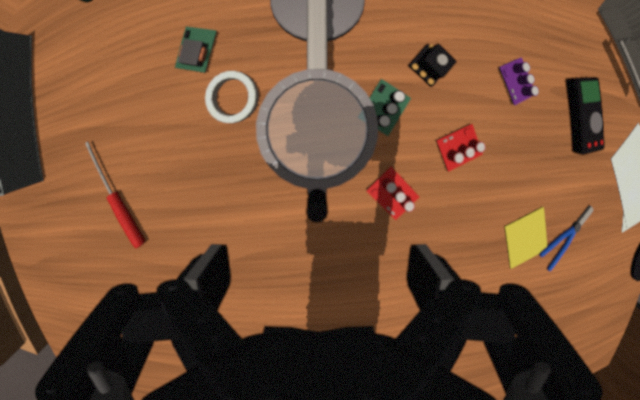

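The wrist view shows the knob midway between the open fingers at (317,205), the lens at (317,128), and the target board at (387,107).

```bash
cat >> h.py <<'E'
from scipy.spatial.transform import Rotation as Ro
def wray(px,z,p,r):
    m=vision.camera_model("wrist");K=np.array(m["K"]);X=np.array(m["hand_eye"])
    v=(np.array(px)-K[:2,2])/K[0,0];a=np.linalg.norm(v)
    d=np.r_[v/a*np.sin(a),np.cos(a)];T=Ro.from_quat(np.array(r)[[1,2,3,0]])
    c=p+T.apply(X[:3,3]);d=T.apply(X[:3,:3]@d);return c+d*(z-c[2])/d[2]
E
python3 - <<'E'
from h import *
w=np.load("w1.npz");p,r=w["p"],w["r"];im=cv2.imread("pics/w1.png")
d=(im.max(2)<40).astype(np.uint8)
for c,a in blobs(d,20,(300,185,335,225)):
    print("knob",c,a);ys,xs=np.where(d[185:225,300:335]);print(ys.min()+185,ys.max()+185,xs.min()+300,xs.max()+300)
print("knob top far",wray((317,213),.227,p,r),"lens",wray((317,128),.185,p,r))
hsv=cv2.cvtColor(im,cv2.COLOR_BGR2HSV)
s=((hsv[...,1]<70)&(hsv[...,2]>110)).astype(np.uint8)
for c,a in blobs(s,8,(372,75,412,135)):print("cap",c,a,wray(c,.039,p,r))
for c in ((398,96),(392,108),(384,121)):print("cap eye",wray(c,.039,p,r))
E
```

```text
knob [316.4878 205.1431] 531
189 221 308 325
knob top far [0.4365 0.0616 0.227 ] lens [0.4933 0.0565 0.185 ]
cap [399.3636  96.0808] 99 [ 0.522  -0.0514  0.039 ]
cap eye [ 0.5221 -0.0496  0.039 ]
cap eye [ 0.5069 -0.0404  0.039 ]
cap eye [ 0.4906 -0.0287  0.039 ]
```

carry_out(
  deltas="0 0 40 0 0 0 0; 0 0 75 0 0 0 0; 0 0 93 0 0 0 0; 0 0 93 0 0 0 0; 0 0 93 0 0 0 0.6; 0 0 93 0 0 0 0.7; 0 0 93 0 0 0 0.85; 0 0 93 0 0 0 0.85; 0 0 93 0 0 0 0.85; 0 0 93 0 0 0 0.85; 0 0 93 0 0 0 0.85",
)

```text
time_s: 3.28
eef_pos: [0.4369, 0.0615, 0.1989]
eef_rot: [0.0, 0.999, -0.045, 0.0]
wrist_force: [-2.2, 0.1, 5.6]
opening: 0.164
grasp_force: 58.4
```

carry_out(
  deltas="0.3 11.7 0 0 0 -0.05 0.85; 1.2 23.5 0 0 0 -0.1 0.85; 2.6 35.1 0 0 0 -0.15 0.85; 4.7 46.7 0 0 0 -0.2 0.85; 7.3 58.1 0 0 0 -0.25 0.85; 10.5 69.4 0 0 0 -0.3 0.85; 14.3 80.6 0 0 0 -0.35 0.85; 18.6 91.5 0 0 0 -0.4 0.85; 23.4 102.2 0 0 0 -0.45 0.85; 28.8 112.7 0 0 0 -0.5 0.85; 32.5 119.4 0 0 0 -0.533 0.85; 32.5 119.4 0 0 0 -0.533 0.85",
)

```text
time_s: 4.78
eef_pos: [0.4598, -0.0607, 0.1989]
eef_rot: [0.0, 0.976, 0.219, 0.002]
wrist_force: [5.5, 1.5, 1.8]
opening: 0.166
grasp_force: 58.6
```

```bash
python3 - <<'E'
from h import *
o=sensors.get_obs();p,r=o["eef_pos"],o["eef_rot"];print(p,r,o["time_s"],o["opening"],o["wrist_force"])
im=vision.camera("top");cv2.imwrite("pics/t2.png",cv2.resize(im[120:290,195:395],None,fx=4,fy=3.5,interpolation=cv2.INTER_CUBIC))
im=vision.camera("wrist");cv2.imwrite("pics/w2.png",im)
np.savez("w2.npz",p=p,r=r)
E
```

```text
[ 0.4598 -0.0607  0.1989] [0.0004 0.9757 0.2189 0.0018] 4.775 0.16574287644225044 [5.4668 1.514  1.7998]
```

View pics/w2.png

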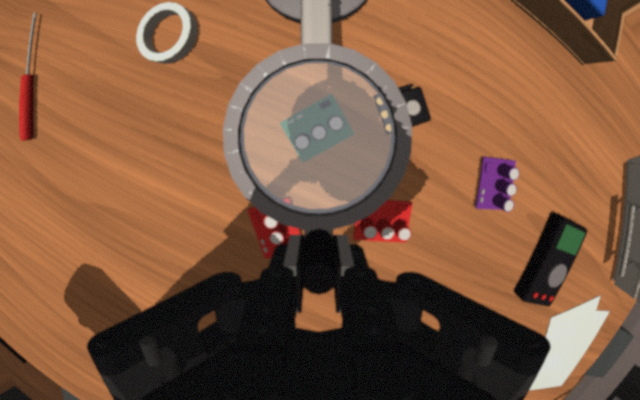

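The lens now frames the board: caps are at (302,142), (319,132) and (336,123), and the rim is centred near (317,135). I'll check this numerically.

```bash
python3 - <<'E'
from h import *
w=np.load("w2.npz");p,r=w["p"],w["r"]
L=wray((317,134),.185,p,r);C=np.mean([wray(c,.039,p,r) for c in((302,142),(319,132),(336,123))],0)
corn=[wray(c,.002,p,r) for c in((281,123),(330,92),(354,131),(302,161))]
print("lens",L,"caps",C,"board",np.mean(corn,0))
P=np.array([.671,.041]);f=lambda q:np.arctan2(*(P-q[:2])[::-1]);print(f(L),f(C),f(np.mean(corn,0)),f(p))
E
```

```text
lens [ 0.5117 -0.0362  0.185 ] caps [ 0.5069 -0.0403  0.039 ] board [ 0.51   -0.0362  0.002 ]
0.45158926621812057 0.45986178672902506 0.4472941180482251 0.44859435168916356
```

View pics/t2.png

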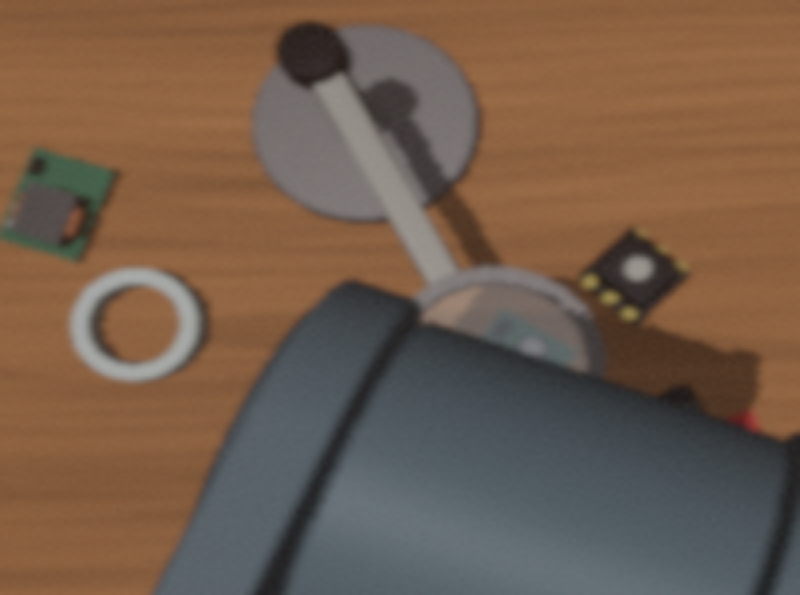

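The angles agree to within about 0.01 rad (under 2 mm at the lens). The top view is mostly hidden by the robot arm, but the visible part of the rim sits over the board. Now I'll release and lift.

carry_out(
  deltas="0 0 0 0 0 0 0.7; 0 0 0 0 0 0 0.5; 0 0 0 0 0 0 0.3; 0 0 0 0 0 0 0; 0 0 0 0 0 0 0; 0 0 0 0 0 0 0; 0 0 -20 0 0 0 0; 0 0 -50 0 0 0 0; 0 0 -80 0 0 0 0; 0 0 -100 0 0 0 0; 0 0 -100 0 0 0 0; 0 0 -100 0 0 0 0",
)

```text
time_s: 6.38
eef_pos: [0.4577, -0.0602, 0.2972]
eef_rot: [-0.0, 0.976, 0.219, -0.001]
wrist_force: [-0.4, 0.5, -0.4]
opening: 1.002
grasp_force: 0.0
```

carry_out(
  deltas="-30 40 0 0 0 0 0; -55 80 0 0 0 0 0; -75 120 0 0 0 0 0; -75 160 0 0 0 0 0; -75 200 0 0 0 0 0; -75 240 0 0 0 0 0; -75 280 0 0 0 0 0; -75 280 0 0 0 0 0; -75 280 0 0 0 0 0",
)

```text
time_s: 7.5
eef_pos: [0.5095, -0.3447, 0.2967]
eef_rot: [-0.001, 0.976, 0.219, -0.001]
wrist_force: [0.6, 0.1, -0.3]
opening: 1.002
grasp_force: 0.0
```

```bash
python3 - <<'E'
from h import *
o=sensors.get_obs();print(o["eef_pos"],o["time_s"],o["wrist_force"])
im=vision.camera("top");cv2.imwrite("pics/t3.png",cv2.resize(im[120:290,195:395],None,fx=4,fy=3.5,interpolation=cv2.INTER_CUBIC))
E
```

```text
[ 0.5095 -0.3447  0.2967] 7.5 [ 0.6207  0.0626 -0.3365]
```

View pics/t3.png

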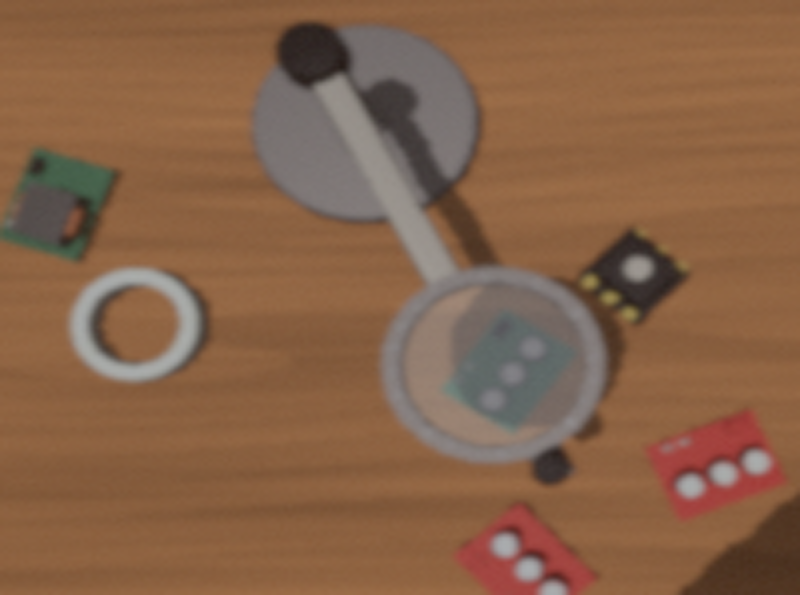

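The lens rim is now centred at crop (495,364) and the board is unmoved at (512,371). I'll convert that with parallax, and hand in if it is within tolerance.

```bash
python3 - <<'E'
from h import *
L=ray("top",(195+(495-1.5)/4,120+(364-1.25)/3.5),.178);d=L[:2]-[.5085,-.0365];print(L,d)
if np.linalg.norm(d)<.007: 
    from bench import ctrl;print(ctrl.hand_in())
E
```

```text
[ 0.5098 -0.0363  0.178 ] [0.0013 0.0002]
the job is handed in; nothing more can be done
None
```

The magnifier's lens is now over the green three-capacitor board, about 1–2 mm off centre by the last camera check; the knob is released, the board is unmoved, and the job was handed in at about 7.5 s.

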